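Sweep the chopped chocolate through the board into the pan

TASK

Clear the chopped chocolate off the wooden board into the pan underneath, using only the fingertips: push the sliding cover of the corner opening fully open by its knob, sweep all four pieces of chocolate across the board so that they drop through the opening, then push the cover fully home again. Slide the pieces, never pick one up, and leave the dish of beans on the board and the things round it where they stand.

Things in the scene. Friction and masses are not known exactly. Their poses are not given: they have to be found in the camera images.
- prep_board: Light wooden chopping board on two side panels, fixed, 200 mm (its x) x 280 mm (its y), flat top 115 mm above the counter; origin at the centre of its footprint on the counter, x away from the robot, y to its left at yaw 0. Fences 10 mm high, 12 mm wide: along the far edge (inner face x = +88 mm) and the left end (inner face y = +128 mm); near edge and right end have none.
- opening (a point): Centre of the opening left free when the cover is fully open (92 mm along the board's x, 86 mm along its y), at the height of the board's top, board's axes. The whole opening is in the board's far left corner, from x = -25 to +88 mm and y = +40 to +126 mm of the board; a metal cover closes it, 7 mm below the top.
- pan_centre (a point): Centre of the inner floor of the steel pan under the board, 8 mm above the counter. The pan is 158 mm (board's x) x 162 mm (board's y) inside, 87 mm deep, and lies under the whole opening; board's axes.
- cover (a joint): Travel of the sliding dark metal cover (m): 0 = fully home (opening closed), 0.092 = fully open. It grows as the cover slides along the board's -x (towards the robot) into its slot, coming out a little at the near edge. It stays where it is left; moving it takes about 2 N, and it has a firm stop at both ends.
- cover_knob (a point): Middle of the head of the cover's upright dark wooden knob, 18 mm in diameter, 133 mm above the counter. The head spans 127 to 142 mm above the counter, so it stands above the fences (125 mm). With the cover home the knob's axis is 12 mm in front of the back fence's inner face.
- square_a: Piece of milk chocolate bar, four squares, 48 x 48 mm and 10 mm thick, about 22 g. The body's origin is the centre of its underside, z up; at the start it lies flat on the board, turned either way.
- square_b: Piece of milk chocolate bar, four squares, 48 x 48 mm and 10 mm thick, about 22 g. The body's origin is the centre of its underside, z up; at the start it lies flat on the board, turned either way.
- strip_a: Narrow piece of the same chocolate, two squares in a row, 24 mm (its x) x 48 mm (its y) and 10 mm thick, about 12 g. The body's origin is the centre of its underside, z up; at the start it lies flat on the board, turned either way.
- strip_b: Narrow piece of the same chocolate, two squares in a row, 24 mm (its x) x 48 mm (its y) and 10 mm thick, about 12 g. The body's origin is the centre of its underside, z up; at the start it lies flat on the board, turned either way.
- bean_dish: White round dish with roasted beans, 68 mm across, 42 mm high, standing loose on the board near its near right corner; origin at the centre of its underside. To be left alone.
- tasting_cup: Small white cup, 60 mm across with an ear, 52 mm high, on the counter to the right of the board, in front of a fixed copper pot 280 mm tall and 230 mm across that stands about at x 0.57, y -0.54; origin under its middle. To be left alone.
- price_sign: Price card in a small wooden block, 24 x 78 x 62 mm, on the counter beyond the board's far left corner; origin under its middle. To be left alone.

How it is judged:
By the outcome, as a careful person would: the job done as asked, in the order asked, and still so for the second after the job is handed in, with the robot touching nothing.
It also fails if it takes over 72 s, if anything falls off the work surface, if the arm or the gripper's body presses on something with over 40 N, if the wrist force passes 120 N, or if a joint passes its speed limit or range.

ROBOT

A 6-joint arm with a two-finger parallel gripper is mounted at the origin on a cart in front of the work surface, level with it; the furniture and walls round the work are solid. World frame = base frame: x ahead of the robot, y to its left, z up, the work surface at z = 0. Lengths are in m, angles in rad, forces in N, time in s.
With the tool pointing down it reaches from about 0.35 to 0.725 m from the base axis. Payload 6 kg.
Tool frame: the origin (TCP) lies midway between the tips of the shut fingers; the grasp point (between the pads) lies 19 mm behind it; z points along the fingers, y is the direction in which the jaws open and shut (so a half turn about z gives the same grasp; the last joint's range is limited). The gripper opens to 85 mm and grips with 20 to 120 N. Pads are 22 mm wide; open, the fingers measure 114 mm over their backs; the gripper's body (76 mm by 85 mm) begins 54 mm behind the grasp point. The pads swing forward as they close: fully open they stand 13 mm farther back than shut.
Start: joints at [-0.882, 0.04, 0.085, 0, -1.615, -0.334], TCP at [0.208, -0.563, 0.231] pointing down, gripper open.
Joint ranges: [-2.56, 2.56], [-1.29, 2.01], [-1.08, 1.49], [-3.29, 1.98], [-2.81, -0.18], [-2.99, 2.99]. Speed limits (rad/s): [2.57, 2.57, 3.01, 3.14, 3.14, 3.14].

INTERFACE

Orientations are given as a unit quaternion [w, x, y, z].
In Python, from station import ctrl gives the robot as it stands. The module is installed in compiled form; this text tells all that it offers.
- The arm moves only by the tool drive_tool, never from a script. Its arguments are lists of equal length, an entry for each row: "slide": the shift along the world's x, y, z in m, a list of three; "spin": the turn about the world's z in degrees. In form: {"slide": [[dx, dy, dz], ...], "spin": [spin, ...]}. A call has 1 to 5 rows; each row shifts and turns the commanded pose from where the row before left it; what a row does not reach is not made up. A row lasts 1/10 s, in which the tool goes at most 50 mm and 8.59 degrees, less where a joint would pass 70% of its speed; a pose out of reach is approached as far as the arm can. A call is refused whole if a number of a shift passes 0.05 or a number of a turn 8.59, either way. A call with a gripper value outside its range is refused whole. "fingers" is the finger opening in m, from 0 to 0.0854, set as the call begins (left out, the last holds). The fingers move at their own pace and stop on an object; "force" is the grip in N (left out, the last holds). Time passes only in rows, so rows that do not move let the fingers close. It gives the time, the measured TCP pose, the force and the opening at its end, in the units of the state.
- ctrl.sense(): the state, without advancing time (a new reading comes with each control period).
- ctrl.snapshot(name): name is "scene" or "side" or "wrist"; returns a dict with "color" (400x640x3 uint8, red, green, blue), "mtx" (3x3 intrinsics, pixels), "extrinsics" (4x4, takes a point from camera to world coordinates); the wrist camera has in their place "T_tool_cam" (4x4, takes a point from camera to tool coordinates, whose origin is the TCP and whose axes are the flange's). Camera axes: x right, y down, z forward; pixel columns grow to the right and rows downward; lengths in m; the calibration is good to about 2 mm. A picture is of the moment at which its call begins: read the wrist's pose just before it. There is no depth.
- ctrl.hand_in(): hands the job in, once; it reports no verdict.
Trained networks look in the newest picture that a camera, given by its name, has taken for a name from the list of things; names that differ only in an ending like _2 or _b are one class to them, and where a whole thing is asked for, a point or a joint stands for the part that bears it (a point fixed in the world has none). Each returns a list of dicts, best first, with "p" (0 to 1); they miss things now and then, are a little off and sometimes report something else, mostly with a low value. They report only what shows in the picture. A call takes as long as a camera call.
- ctrl.look_for(camera, thing): "position" ([x, y, z] in m, in world coordinates, good to about 4 mm: the middle of the surface that is visible of it).
The state is a dict: "clock": time; "joints": joint angles; "qvel": joint speeds; "joint_efforts": joint torques, N m; "tcp_pos": TCP position; "ee_rot": TCP orientation; "force": force on the tool from outside, world axes, zero at the start; "moment": the same for the moment, N m; "width": finger opening in m.
Only numpy, scipy, OpenCV 4.12 (cv2) and the standard library are available. Lean on these libraries where they do the work, as an engineer would, in place of code of your own. Each camera call takes 0.05 s, during which the arm holds its last target.

## Working session

There is one attempt and no reset: what is moved stays moved. The work goes in short steps, Python scripts to look and compute and a tool call to move; the robot and the scene stay as the last step left them, time stands still between calls to the robot, and variables do not carry over. Pictures are saved under pics/ and viewed, and the job is handed in when it is done.

Besides the shell and the picture viewer there is one more tool, called as name(argument=value, ...) on one line, values as JSON. drive_tool: Moves the arm, as the interface text tells. Its arguments: {"type":"object","properties":{"slide":{"type":"array"},"spin":{"type":"array"},"fingers":{"type":"number"},"force":{"type":"number"}},"required":["slide","spin"]}

```bash
mkdir -p pics; cat > h.py <<'E'
import numpy as np, cv2
from station import ctrl
def snap(n,f):
    s=ctrl.sense(); d=ctrl.snapshot(n)
    cv2.imwrite('pics/'+f,d['color'][:,:,::-1]); return s,d
def proj(d,P):
    T=np.linalg.inv(d['extrinsics']); p=T[:3,:3]@np.array(P)+T[:3,3]; q=d['mtx']@p; return q[:2]/q[2]
def ray(d,u,v,z):
    E=d['extrinsics']; r=E[:3,:3]@np.linalg.inv(d['mtx'])@np.array([u,v,1.]); o=E[:3,3]
    return o+r*(z-o[2])/r[2]
E
python3 - <<'E'
from h import *
for n in ['scene','side']:
    s,d=snap(n,n+'0.png'); print(d['extrinsics'].round(3).tolist(),d['mtx'].tolist())
    for t in ['prep_board','cover_knob','square_a','strip_a','bean_dish','tasting_cup','price_sign']:
        print(n,t,[(r['position'] if isinstance(r['position'],list) else np.round(r['position'],3).tolist(),round(r['p'],2)) for r in ctrl.look_for(n,t)][:4])
s=ctrl.sense();print(s)
E
```

```text
[[-0.942, 0.282, -0.183, 0.766], [0.336, 0.804, -0.491, 0.291], [0.008, -0.524, -0.852, 1.027], [0.0, 0.0, 0.0, 1.0]] [[468.2436457694897, 0.0, 316.9803228460811], [0.0, 468.2436457694897, 199.8188966326032], [0.0, 0.0, 1.0]]
scene prep_board [([0.5583, -0.1838, 0.1153], 0.67)]
scene cover_knob [([0.5828, -0.1582, 0.1052], 0.76)]
scene square_a [([0.6037, -0.2899, 0.1235], 0.85), ([0.506, -0.2307, 0.1209], 0.69)]
scene strip_a [([0.5922, -0.2156, 0.1264], 0.68), ([0.599, -0.3478, 0.1281], 0.45)]
scene bean_dish [([0.4996, -0.3263, 0.1454], 0.92), ([0.5598, -0.1806, 0.1179], 0.69)]
scene tasting_cup [([0.4323, -0.5018, 0.0329], 0.8)]
scene price_sign [([0.7234, -0.0149, 0.0195], 0.61)]
[[-0.942, -0.195, 0.272, 0.369], [-0.335, 0.552, -0.764, 0.404], [-0.002, -0.811, -0.586, 0.592], [0.0, 0.0, 0.0, 1.0]] [[373.58709245395914, 0.0, 318.75753246193494], [0.0, 373.58709245395914, 196.29434409619148], [0.0, 0.0, 1.0]]
side prep_board [([0.5437, -0.1347, 0.1143], 0.89)]
side cover_knob [([0.5694, -0.1545, 0.109], 0.95)]
side square_a [([0.6035, -0.2831, 0.118], 0.86), ([0.4974, -0.2325, 0.1
[... 219 characters left out ...]
251, -0.0125, 0.0341], 0.83)]
{'clock': 0.8, 'joints': array([-8.82300919e-01,  4.01863439e-02,  8.47738788e-02, -3.81429229e-06,
       -1.61549579e+00, -3.33674062e-01]), 'qvel': array([ 0.00065757,  0.00032933, -0.00079388,  0.00196621,  0.00104045,
        0.00021993]), 'joint_efforts': array([ 1.55128755e-04, -3.67900014e+01,  3.47427428e+01,  6.93258628e+00,
       -9.19262748e-04, -1.85867049e-05]), 'tcp_pos': array([ 0.20844475, -0.56259645,  0.23125381]), 'ee_rot': array([-2.57112480e-05, -1.76481566e-01,  9.84303944e-01,  4.97440019e-05]), 'force': array([-0.39133968,  0.07911663,  0.46183641]), 'moment': array([ 0.05066609, -0.02557927, -0.03116896]), 'width': 0.08532031198024771}
```

View pics/scene0.png

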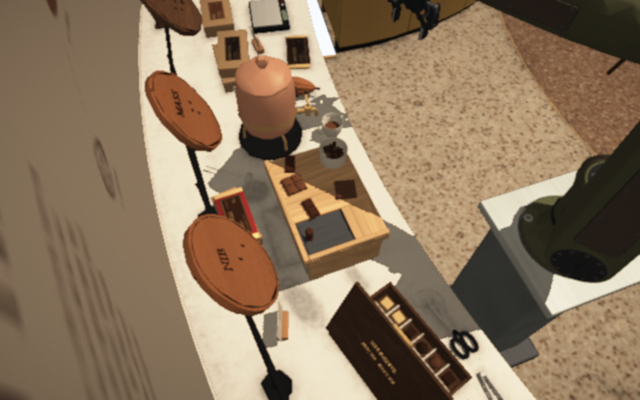

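View pics/side0.png

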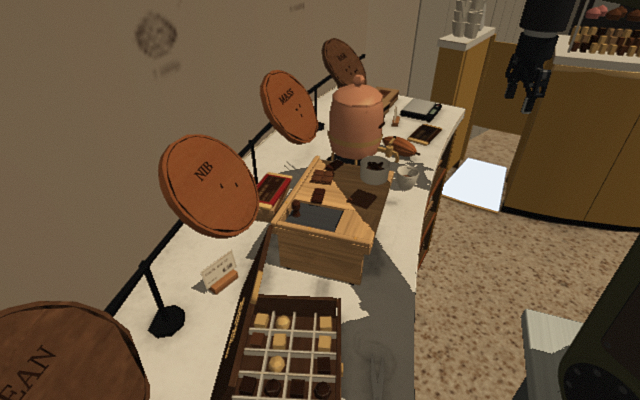

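The scene view shows the board with its far left corner nearest the camera (about 345,225). The knob is at (309,234), the squares at (294,184) and (345,188), the strips at (310,208) and (290,163), and the dish at (333,150). I'll enlarge it.

```bash
python3 - <<'E'
import cv2
a=cv2.imread('pics/scene0.png')[135:290,250:400]; cv2.imwrite('pics/s0c.png',cv2.resize(a,None,fx=3.8,fy=3.8,interpolation=cv2.INTER_CUBIC))
a=cv2.imread('pics/side0.png')[140:290,250:420]; cv2.imwrite('pics/d0c.png',cv2.resize(a,None,fx=4,fy=4,interpolation=cv2.INTER_CUBIC))
E
```

```text
(no output)
```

View pics/s0c.png

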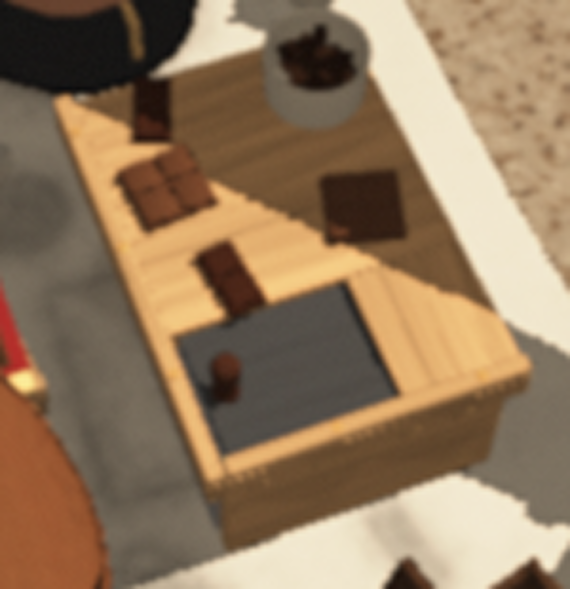

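View pics/d0c.png

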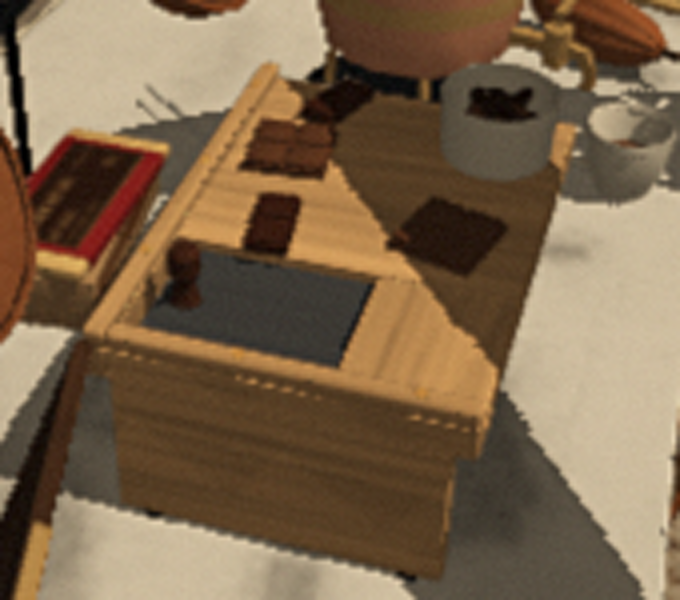

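```bash
cat >> h.py <<'E'
def ws(d,pts,z,c=(250,135),f=3.8):
    return [ray(d,p[0]/f+c[0],p[1]/f+c[1],z)[:2].round(4) for p in pts]
E
python3 - <<'E'
from h import *
s=ctrl.snapshot('scene'); d=ctrl.snapshot('side')
S=lambda p,z:ws(s,p,z); D=lambda p,z:ws(d,p,z,(250,140),4)
print('fence FL,NL,FR',S([(212,485),(530,360),(58,98)],.125),D([(88,333),(492,418),(268,66)],.125))
print('open FR,NR,NL,FL',S([(178,337),(347,283),(400,393),(220,455)],.115),D([(195,245),(375,280),(340,365)],.115))
print('knob head',S([(226,364)],.133),D([(184,257)],.133))
print('sqA',S([(118,180),(180,147),(215,200),(152,229)],.125),D([(255,120),(333,122),(328,165),(245,160)],.125))
print('sqB',S([(320,178),(400,170),(405,238),(328,240)],.125), D([(432,200),(507,230),(468,268),(392,238)],.125))
print('stA',S([(195,252),(226,240),(265,300),(236,318)],.125), D([(258,195),(300,195),(292,248),(247,242)],.125))
print('stB',S([(135,82),(170,82),(170,135),(133,138)],.125), D([(345,80),(375,84),(340,122),(303,108)],.125))
E
```

```text
fence FL,NL,FR [array([ 0.6467, -0.0922]), array([ 0.4496, -0.1051]), array([ 0.6524, -0.3731])] [array([ 0.6422, -0.091 ]), array([ 0.4439, -0.0977]), array([ 0.6477, -0.3646])]
open FR,NR,NL,FL [array([ 0.6337, -0.1916]), array([ 0.5275, -0.1929]), array([ 0.5253, -0.1147]), array([ 0.6353, -0.1122])] [array([ 0.6255, -0.1872]), array([ 0.526 , -0.1901]), array([ 0.523 , -0.1204])]
knob head [array([ 0.6162, -0.1565])] [array([ 0.6173, -0.1535])]
sqA [array([ 0.6354, -0.3017]), array([ 0.5921, -0.3124]), array([ 0.5844, -0.2684]), array([ 0.6267, -0.2613])] [array([ 0.6333, -0.3018]), array([ 0.5891, -0.315 ]), array([ 0.5777, -0.2703]), array([ 0.6238, -0.2595])]
sqB [array([ 0.5188, -0.2623]), array([ 0.4705, -0.2516]), array([ 0.4861, -0.2052]), array([ 0.5301, -0.2191])] [array([ 0.5135, -0.2563]), array([ 0.4688, -0.2425]), array([ 0.4805, -0.2031]), array([ 0.5244, -0.2152])]
stA [array([ 0.6076, -0.2375]), array([ 0.5875, -0.2393]), array([ 0.5795, -0.1928]), array([ 0.5995, -0.187 ])] [array([ 0.6048, -0.2291]), array([ 0.5831, -0.2368]), array([ 0.5713, -0.1893]), array([ 0.5954, -0.1864])]
stB [array([ 0.6031, -0.369 ]), array([ 0.5823, -0.3618]), array([ 0.595, -0.323]), array([ 0.6173, -0.3284])] [array([ 0.597 , -0.3641]), array([ 0.5782, -0.3656]), array([ 0.5852, -0.3164]), array([ 0.6108, -0.3241])]
```

drive_tool(slide=[[0.0, 0.045, 0.02], [0.02, 0.045, 0.02], [0.03, 0.045, 0.02], [0.03, 0.045, 0.02], [0.035, 0.045, 0.02]], spin=[8, 8, 8, 8, 8], fingers=0.06)

```text
clock: 1.4
tcp_pos: [0.3085, -0.3584, 0.3227]
ee_rot: [0.0, -0.505, 0.863, -0.001]
force: [1.2, -1.0, 0.0]
width: 0.0603
```

drive_tool(slide=[[0.03, 0.045, 0], [0.03, 0.045, 0], [0.03, 0.03, 0.0], [0.03, 0.0, 0.0], [0, 0, 0]], spin=[8, 8, 8, 7, 0])

```text
clock: 1.9
tcp_pos: [0.4261, -0.2451, 0.3197]
ee_rot: [0.0, 0.718, -0.696, -0.001]
force: [-0.2, 0.9, -0.7]
width: 0.0601
```

```bash
python3 - <<'E'
from h import *
s,d=snap('wrist','w1.png'); np.savez('w1.npz',**d,p=s['tcp_pos'],q=s['ee_rot'])
print({k:np.round(v,3) for k,v in s.items()}); print(d['mtx'],d['T_tool_cam'])
for t in ['prep_board','cover_knob','square_a','strip_a','bean_dish']:
    print(t,[(np.round(r['position'],3).tolist(),round(r['p'],2)) for r in ctrl.look_for('wrist',t)][:4])
E
```

```text
{'clock': np.float64(1.9), 'joints': array([-1.110e-01, -2.170e-01,  6.000e-03, -1.000e-03, -1.797e+00,
        1.410e-01]), 'qvel': array([-0.038, -0.042, -0.026,  0.008, -0.028, -0.094]), 'joint_efforts': array([  0.695, -24.235,  35.868,   7.131,   0.221,   0.907]), 'tcp_pos': array([ 0.426, -0.245,  0.32 ]), 'ee_rot': array([ 0.   ,  0.718, -0.696, -0.001]), 'force': array([-0.186,  0.875, -0.739]), 'moment': array([0.067, 0.033, 0.019]), 'width': np.float64(0.06)}
[[320.90776659   0.         317.43387194]
 [  0.         320.90776659 197.41320518]
 [  0.           0.           1.        ]] [[-2.42146481e-04 -9.58518310e-01 -2.85030861e-01  7.33214412e-02]
 [ 9.99999502e-01  4.38454161e-05 -9.96990267e-04  4.28643341e-04]
 [ 9.68130722e-04 -2.85030960e-01  9.58517822e-01 -1.41720368e-01]
 [ 0.00000000e+00  0.00000000e+00  0.00000000e+00  1.00000000e+00]]
prep_board [([0.562, -0.244, 0.116], 0.78)]
cover_knob [([0.585, -0.156, 0.109], 0.57), ([0.724, -0.023, 0.035], 0.48)]
square_a [([0.501, -0.24, 0.126], 0.93), ([0.603, -0.294, 0.127], 0.83)]
strip_a [([0.596, -0.349, 0.122], 0.71), ([0.587, -0.219, 0.126], 0.67), ([0.565, -0.244, 0.116], 0.3)]
bean_dish [([0.493, -0.332, 0.144], 0.82), ([0.567, -0.246, 0.118], 0.17)]
```

View pics/w1.png

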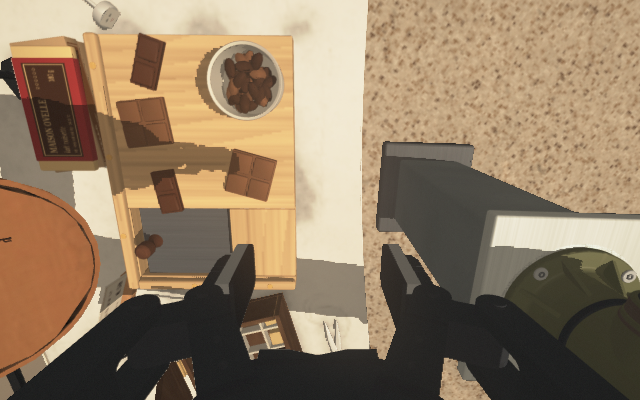

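The wrist view shows the whole board. The knob head is at about (155,240), the squares at (145,121) and (251,175), the strips at (148,62) and (167,191), the dish at (245,79), and the lid area spans (138..230, 207..275).

```bash
cat >> h.py <<'E'
from scipy.spatial.transform import Rotation as R
def wcam(s,d):
    q=s['ee_rot']; M=np.eye(4); M[:3,:3]=R.from_quat([q[1],q[2],q[3],q[0]]).as_matrix(); M[:3,3]=s['tcp_pos']
    return dict(mtx=d['mtx'],extrinsics=M@d['T_tool_cam'])
E
python3 - <<'E'
from h import *
z=np.load('w1.npz'); d=wcam(dict(ee_rot=z['q'],tcp_pos=z['p']),z)
def W(n,pts,h): 
    a=np.array([ray(d,u,v,h)[:2] for u,v in pts]); print(n,a.round(4).tolist(),a.mean(0).round(4))
W('fence top FL,NL,FR',[(133,290),(297,289),(84,34)],.125)
W('boardNR',[(293,36)],.115)
W('open FR NR NL FL',[(136,209),(230,208),(231,275),(145,275)],.115)
W('knob',[(156,240)],.142)
W('A',[(117,102),(164,96),(173,142),(127,148)],.125)
W('B',[(235,149),(277,161),(268,201),(225,188)],.125)
W('sA',[(151,173),(172,169),(184,208),(163,213)],.125)
W('sB',[(141,34),(165,42),(155,90),(130,81)],.125)
W('dish',[(245,79)],.157)
W('fence inner FR FL',[(101,36)],.115)
E
python3 - <<'E'
import cv2
a=cv2.imread('pics/w1.png')[25:300,70:310]; cv2.imwrite('pics/w1c.png',cv2.resize(a,None,fx=2.18,fy=2.18,interpolation=cv2.INTER_CUBIC))
E
```

```text
fence top FL,NL,FR [[0.6417, -0.0963], [0.4457, -0.1033], [0.6508, -0.3734]] [ 0.5794 -0.191 ]
boardNR [[0.4534, -0.3794]] [ 0.4534 -0.3794]
open FR NR NL FL [[0.6305, -0.1955], [0.5236, -0.1998], [0.5265, -0.114], [0.6307, -0.111]] [ 0.5778 -0.1551]
knob [[0.5978, -0.1702]] [ 0.5978 -0.1702]
A [[0.6288, -0.3123], [0.581, -0.3194], [0.5766, -0.2739], [0.6252, -0.2663]] [ 0.6029 -0.293 ]
B [[0.5125, -0.2686], [0.4687, -0.2572], [0.4788, -0.2126], [0.5252, -0.226]] [ 0.4963 -0.2411]
sA [[0.6033, -0.2403], [0.5804, -0.2453], [0.5716, -0.2017], [0.5954, -0.1952]] [ 0.5877 -0.2206]
sB [[0.5968, -0.3751], [0.5748, -0.3688], [0.5893, -0.3249], [0.613, -0.3326]] [ 0.5935 -0.3503]
dish [[0.4928, -0.336]] [ 0.4928 -0.336 ]
fence inner FR FL [[0.6411, -0.3738]] [ 0.6411 -0.3738]
```

View pics/w1c.png

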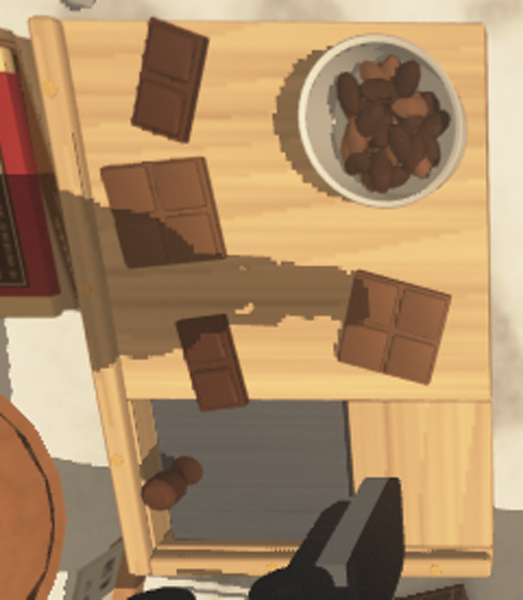

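```bash
python3 - <<'E'
from h import *
z=np.load('w1.npz'); w=wcam(dict(ee_rot=z['q'],tcp_pos=z['p']),z)
s=ctrl.snapshot('scene'); d=ctrl.snapshot('side')
print('knob',ray(w,145.7,249.8,.14))
P=lambda c:c['mtx']@np.linalg.inv(c['extrinsics'])[:3]
def tri(a,pa,b,pb):
    X=cv2.triangulatePoints(P(a),P(b),np.array(pa,float).reshape(2,1),np.array(pb,float).reshape(2,1)); return (X[:3]/X[3]).ravel().round(3)
print('disc',tri(s,(230,262),d,(208,186)))
print('disc text end N', tri(s,(228,275),d,(200,177)))
for h in (.15,.2,.25,.3,.35):print(h,ray(w,100,250,h),ray(s,278,285,h))
E
```

```text
knob [ 0.61148082 -0.15722927  0.14      ]
disc [ 0.796 -0.126  0.16 ]
disc text end N [ 0.801 -0.094  0.191]
0.15 [ 0.65433599 -0.16060985  0.15      ] [ 0.71736849 -0.05450454  0.15      ]
0.2 [ 0.61801081 -0.18598532  0.2       ] [ 0.7201688  -0.03481887  0.2       ]
0.25 [ 0.58168563 -0.2113608   0.25      ] [ 0.72296912 -0.0151332   0.25      ]
0.3 [ 0.54536044 -0.23673628  0.3       ] [0.72576944 0.00455247 0.3       ]
0.35 [ 0.50903526 -0.26211175  0.35      ] [0.72856975 0.02423813 0.35      ]
```

drive_tool(slide=[[0.04, 0.02, -0.02], [0.04, 0.02, -0.03], [0.04, 0.02, -0.03], [0.04, 0.02, -0.03], [0.03, 0.01, -0.03]], spin=[0, 0, 0, 0, 0])

```text
clock: 2.8
tcp_pos: [0.6066, -0.16, 0.1869]
ee_rot: [-0.0, 0.715, -0.699, 0.0]
force: [-0.3, -0.9, 0.7]
width: 0.0599
```

drive_tool(slide=[[0, 0, 0], [0, 0, 0]], spin=[0, 0])

```text
clock: 3.0
tcp_pos: [0.6049, -0.1613, 0.1865]
ee_rot: [0.001, 0.715, -0.699, -0.001]
force: [-0.2, -1.4, 0.6]
width: 0.06
```

```bash
python3 - <<'E'
from h import *
s,d=snap('wrist','w2.png'); snap('side','d2.png'); print(s['tcp_pos'],s['ee_rot'])
a=cv2.imread('pics/d2.png')[90:290,220:420]; cv2.imwrite('pics/d2c.png',cv2.resize(a,None,fx=3,fy=3,interpolation=cv2.INTER_CUBIC))
E
```

```text
[ 0.60487855 -0.16125212  0.18653038] [ 0.00116199  0.71522763 -0.69889017 -0.00078442]
```

View pics/w2.png

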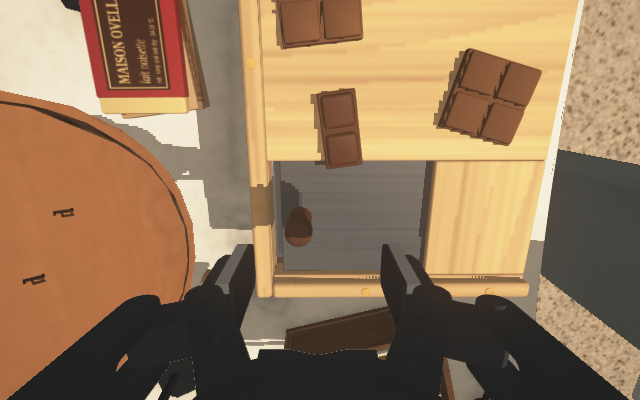

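View pics/d2c.png

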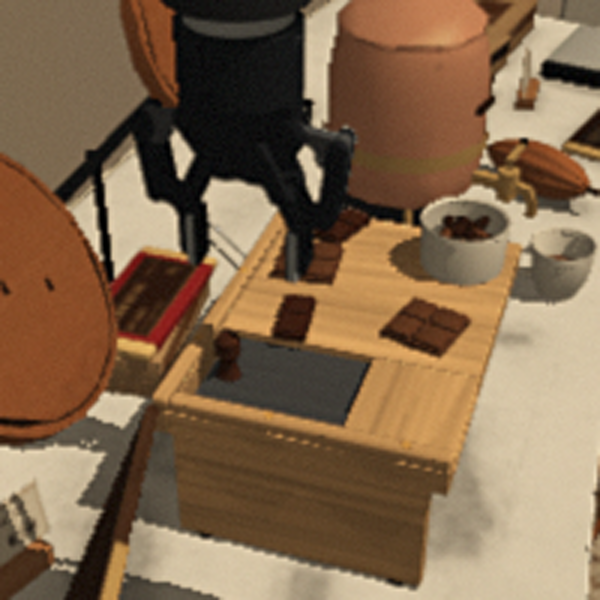

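The wrist view shows the knob head at about (298,234), seen between the fingers and ahead of them. The side view shows the gripper hovering clear of everything.

```bash
python3 - <<'E'
from h import *
s=ctrl.sense(); d=ctrl.snapshot('wrist'); w=wcam(s,d)
np.set_printoptions(precision=4,suppress=True)
print('knob',ray(w,298,233,.138))
print('fenceFL inner',ray(w,272,276,.125),'outer FL',ray(w,260,297,.125),'NL',ray(w,528,294,.125))
print('open FR,NR',ray(w,274,161,.115),ray(w,432,161,.115))
print('sA',[ray(w,u,v,.125)[:2] for u,v in [(318,94),(354,88),(363,164),(328,168)]])
print('B',[ray(w,u,v,.125)[:2] for u,v in [(467,48),(541,70),(513,145),(438,125)]])
E
```

```text
knob [ 0.6175 -0.1533  0.138 ]
fenceFL inner [ 0.6369 -0.1138  0.125 ] outer FL [ 0.6461 -0.0961  0.125 ] NL [ 0.449  -0.1035  0.125 ]
open FR,NR [ 0.6354 -0.1961  0.115 ] [ 0.528  -0.1985  0.115 ]
sA [array([ 0.6065, -0.2399]), array([ 0.5846, -0.2439]), array([ 0.5762, -0.1972]), array([ 0.5989, -0.1941])]
B [array([ 0.5194, -0.2676]), array([ 0.4732, -0.2565]), array([ 0.4813, -0.2117]), array([ 0.5307, -0.223 ])]
```

drive_tool(slide=[[0.012, 0.007, -0.01], [0.0, 0.0, -0.02], [0.0, 0.0, -0.02], [0, 0, -0.013], [0, 0, 0]], spin=[0, 0, 0, 0, 0])

```text
clock: 3.65
tcp_pos: [0.6162, -0.1539, 0.1227]
ee_rot: [0.001, 0.715, -0.699, -0.001]
force: [0.4, -0.4, 0.0]
width: 0.06
```

```bash
python3 - <<'E'
from h import *
snap('side','d3.png'); snap('wrist','w3.png')
a=cv2.imread('pics/d3.png')[130:270,230:410]; cv2.imwrite('pics/d3c.png',cv2.resize(a,None,fx=4,fy=4,interpolation=cv2.INTER_CUBIC))
E
```

```text
(no output)
```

View pics/d3c.png

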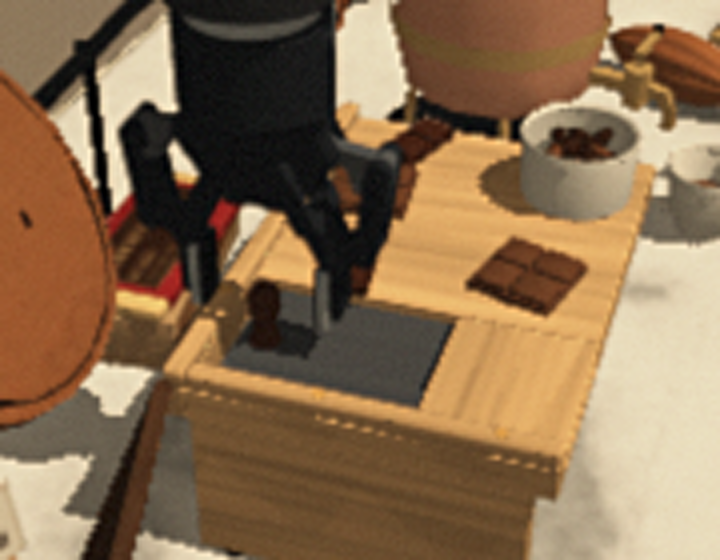

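View pics/w3.png

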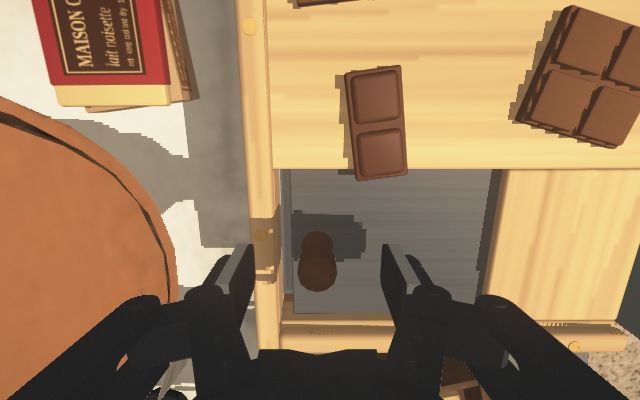

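The side view shows the knob between the two fingers, and in the wrist view its head at (317,272) lies level with the pads. Pushing towards -x.

drive_tool(slide=[[-0.012, 0, 0], [-0.015, 0, 0], [-0.015, -0.001, 0], [-0.015, 0, 0], [-0.015, -0.001, 0]], spin=[0, 0, 0, 0, 0])

```text
clock: 4.25
tcp_pos: [0.5458, -0.1559, 0.1266]
ee_rot: [-0.001, 0.715, -0.699, 0.001]
force: [2.6, 1.5, -0.7]
width: 0.0598
```

drive_tool(slide=[[-0.012, 0, 0], [-0.008, 0, 0], [-0.006, 0, 0]], spin=[0, 0, 0])

```text
clock: 4.55
tcp_pos: [0.5197, -0.1563, 0.1265]
ee_rot: [-0.001, 0.715, -0.699, 0.001]
force: [2.0, -0.9, 0.5]
width: 0.0601
```

```bash
python3 - <<'E'
from h import *
snap('wrist','w4.png')
E
```

```text
(no output)
```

View pics/w4.png

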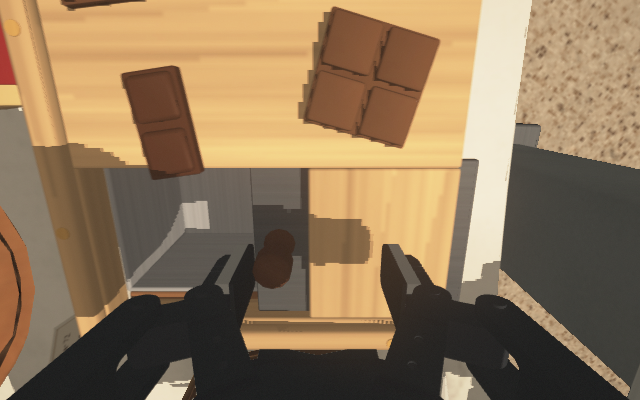

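The view shows the cover mostly open, with the knob at (273,262) against the left finger. I keep pushing to the stop.

drive_tool(slide=[[-0.006, 0, 0], [-0.006, 0, 0], [-0.004, 0, 0], [-0.003, 0, 0]], spin=[0, 0, 0, 0])

```text
clock: 5.0
tcp_pos: [0.511, -0.1557, 0.126]
ee_rot: [-0.009, 0.715, -0.699, 0.01]
force: [59.4, -13.3, -25.2]
width: 0.0601
```

drive_tool(slide=[[0.012, 0, 0], [0.008, 0, 0], [0, 0, 0]], spin=[0, 0, 0])

```text
clock: 5.3
tcp_pos: [0.52, -0.156, 0.124]
ee_rot: [0.001, 0.715, -0.699, -0.001]
force: [-0.5, -0.1, -0.7]
width: 0.0601
```

```bash
python3 - <<'E'
from h import *
s,d=snap('wrist','w5.png'); w=wcam(s,d); print(s['tcp_pos'],s['force'])
E
```

```text
[ 0.5200388  -0.15596437  0.12401565] [-0.49718571 -0.08998156 -0.65117534]
```

View pics/w5.png

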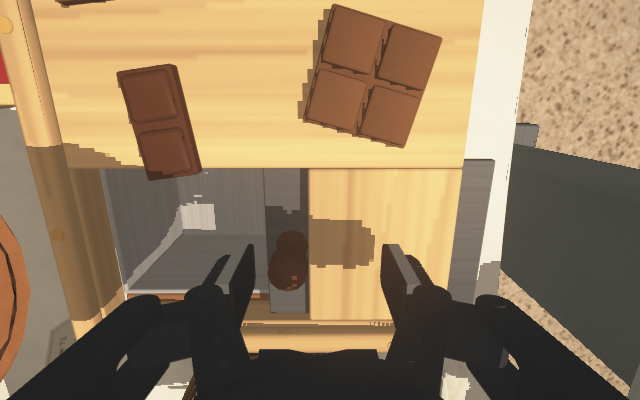

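The wrist view shows the cover fully open: only about a 21 mm strip of it is left, with the knob at (289,265), and the pan is visible below. Next I lift and turn the jaws along y, so the camera faces the robot and stays clear of the pot. Then I close the fingers.

drive_tool(slide=[[0, 0, 0.04], [0, 0, 0.04], [0.01, -0.01, 0], [0.01, -0.01, 0], [0.01, -0.01, 0]], spin=[0, 0, -8.5, -8.5, -8.5], fingers=0.0)

```text
clock: 5.85
tcp_pos: [0.5499, -0.1863, 0.2051]
ee_rot: [0.0, -0.541, 0.841, 0.0]
force: [0.5, 1.4, 0.1]
width: 0.0001
```

drive_tool(slide=[[0.01, -0.01, 0], [0.01, -0.01, 0], [0.01, -0.01, 0], [0.01, -0.005, 0], [0.002, 0, 0]], spin=[-8.5, -8.5, -8.5, -8.5, -8.5])

```text
clock: 6.35
tcp_pos: [0.5919, -0.2217, 0.204]
ee_rot: [-0.001, -0.199, 0.98, 0.0]
force: [-0.6, -0.9, 0.4]
width: -0.0002
```

drive_tool(slide=[[0, 0, -0.02], [0, 0, -0.01], [0, 0, 0]], spin=[-8.5, -8.5, -5])

```text
clock: 6.65
tcp_pos: [0.5906, -0.2208, 0.1723]
ee_rot: [-0.002, -0.009, 1.0, 0.001]
force: [-0.2, 0.7, -0.1]
width: 0.0002
```

```bash
python3 - <<'E'
from h import *
s,d=snap('wrist','w6.png'); w=wcam(s,d); print(s['tcp_pos'],s['ee_rot'],s['joints'])
np.savez('w6.npz',**w)
E
```

```text
[ 0.59062799 -0.22076403  0.17226023] [-2.19007548e-03 -8.78799601e-03  9.99958761e-01  6.70887636e-04] [-4.14308072e-02  1.26139890e-01  6.92610183e-02 -1.12174873e-03
 -1.51835948e+00 -1.51172797e+00]
```

View pics/w6.png

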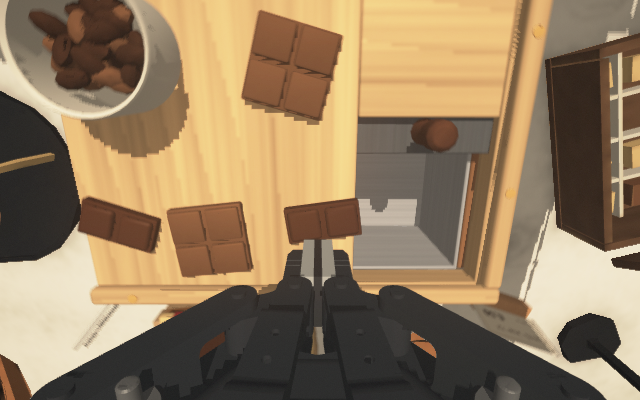

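The view now has +y to the right and +x downward. Strip a is at (323,221), square a at (210,239), strip b at (119,224), square b at (292,66), and the opening's right edge is at column 357.

```bash
python3 - <<'E'
from h import *
np.set_printoptions(precision=4,suppress=True)
w=dict(np.load('w6.npz'))
for n,p in dict(sA=[(285,210),(357,199),(362,233),(291,244)],A=[(167,210),(241,203),(253,268),(179,277)],sB=[(86,198),(161,222),(153,252),(78,230)],B=[(260,10),(342,35),(321,122),(242,98)]).items():
    a=np.array([ray(w,*q,.125)[:2] for q in p]); print(n,a.tolist(),a.mean(0))
print('edge',ray(w,357,125,.115),ray(w,357,268,.115)); print('fence in',ray(w,330,286,.12),'left fence',ray(w,480,268,.115))
print(ctrl.snapshot('wrist')['T_tool_cam'][:3,3])
E
```

```text
sA [[0.582397444914649, -0.24181557913320817], [0.5745019118962326, -0.1974093047908375], [0.5969900733127608, -0.19305582296362928], [0.6053617811907026, -0.23822059276461555]] [ 0.5898 -0.2176]
A [[0.5836389068324106, -0.3151474810075075], [0.5782959518365668, -0.26894057169044433], [0.6229557063420453, -0.26328675144868197], [0.6304253276937474, -0.3125728993704149]] [ 0.6038 -0.29  ]
sB [[0.576688124604932, -0.3640011606091314], [0.5916731025213714, -0.31982895169997405], [0.6124937326605813, -0.32748176329580797], [0.5979719338364899, -0.37298652518974384]] [ 0.5947 -0.3461]
B [[0.47193802790584166, -0.25369385985811665], [0.4830775956918744, -0.21021170771916917], [0.5286639969894988, -0.2205216151932719], [0.5162528526615827, -0.26529146268692744]] [ 0.5    -0.2374]
edge [ 0.5306 -0.1985  0.115 ] [ 0.6273 -0.1935  0.115 ]
fence in [ 0.6386 -0.212   0.12  ] left fence [ 0.6259 -0.1083  0.115 ]
[ 0.073  -0.0007 -0.1417]
```

drive_tool(slide=[[0, 0, -0.025], [0, 0, -0.015], [0, 0, -0.004], [0, 0, -0.002], [0, 0, 0]], spin=[0, 0, 0, 0, 0])

```text
clock: 7.25
tcp_pos: [0.5923, -0.2213, 0.1294]
ee_rot: [0.0, -0.012, 1.0, -0.0]
force: [-0.2, 0.3, 0.9]
width: 0.0001
```

drive_tool(slide=[[0, 0, -0.003], [0, 0, -0.002], [0, 0, 0]], spin=[0, 0, 0])

```text
clock: 7.55
tcp_pos: [0.5926, -0.2212, 0.1252]
ee_rot: [0.001, -0.012, 1.0, -0.0]
force: [-0.7, 1.0, 4.9]
width: -0.0005
```

drive_tool(slide=[[0, 0.005, -0.0005], [0, 0.006, 0], [0, 0.006, 0], [0, 0.005, 0]], spin=[0, 0, 0, 0])

```text
clock: 7.95
tcp_pos: [0.5928, -0.2, 0.1252]
ee_rot: [0.001, -0.011, 1.0, -0.001]
force: [0.0, -3.9, 6.2]
width: -0.0
```

drive_tool(slide=[[0, 0, 0.01], [0, 0, 0.03], [0, 0, 0.01]], spin=[0, 0, 0])

```text
clock: 8.25
tcp_pos: [0.593, -0.1994, 0.1767]
ee_rot: [0.002, -0.012, 1.0, -0.001]
force: [1.2, -0.3, 1.0]
width: -0.0001
```

```bash
python3 - <<'E'
from h import *
s,d=snap('wrist','w7.png'); w=wcam(s,d); print(s['tcp_pos'])
np.savez('w7.npz',**w)
E
```

```text
[ 0.5930248  -0.19941441  0.17670049]
```

View pics/w7.png

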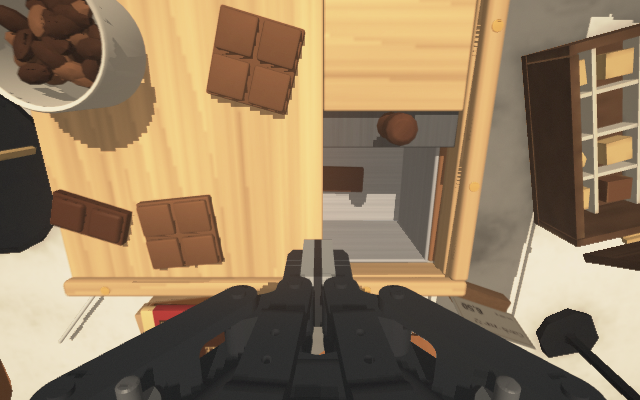

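Strip a has already dropped; it shows in the pan at (343,178). Square a is at (180,231). I move over its centre and do the same.

drive_tool(slide=[[0.003, -0.03, 0], [0.004, -0.03, 0], [0.004, -0.032, -0.025], [0, 0, -0.018], [0, 0, 0]], spin=[0, 0, 0, 0, 0])

```text
clock: 8.8
tcp_pos: [0.6019, -0.2917, 0.1271]
ee_rot: [-0.002, -0.011, 1.0, 0.001]
force: [0.9, 0.5, -0.1]
width: 0.0002
```

drive_tool(slide=[[0, 0, -0.004], [0, 0, -0.002], [0, 0, 0]], spin=[0, 0, 0])

```text
clock: 9.1
tcp_pos: [0.6034, -0.2904, 0.1249]
ee_rot: [0.0, -0.012, 1.0, 0.0]
force: [0.2, 0.1, -0.5]
width: 0.0002
```

drive_tool(slide=[[0, 0, -0.001], [0, 0, 0]], spin=[0, 0])

```text
clock: 9.3
tcp_pos: [0.6035, -0.2906, 0.1248]
ee_rot: [0.001, -0.012, 1.0, -0.0]
force: [-2.1, 3.0, 5.7]
width: 0.0004
```

Contact at about 6 N. I drag towards +y.

drive_tool(slide=[[0, 0.006, -0.0005], [0, 0.01, 0], [-0.001, 0.012, 0], [-0.001, 0.012, 0], [0, 0.012, 0]], spin=[0, 0, 0, 0, 0])

```text
clock: 9.8
tcp_pos: [0.6017, -0.2396, 0.1247]
ee_rot: [0.001, -0.011, 1.0, -0.001]
force: [0.6, -2.3, 5.7]
width: 0.0001
```

drive_tool(slide=[[-0.001, 0.01, 0], [-0.001, 0.008, 0], [0, 0.005, 0]], spin=[0, 0, 0])

```text
clock: 10.1
tcp_pos: [0.5998, -0.2164, 0.1247]
ee_rot: [0.001, -0.012, 1.0, -0.001]
force: [-0.3, -2.6, 5.6]
width: -0.0001
```

drive_tool(slide=[[0, 0, 0.01], [0, 0, 0.03], [0, 0, 0.01]], spin=[0, 0, 0])

```text
clock: 10.4
tcp_pos: [0.6, -0.2163, 0.1761]
ee_rot: [0.002, -0.012, 1.0, -0.0]
force: [-0.2, 0.0, 1.2]
width: -0.0002
```

```bash
python3 - <<'E'
from h import *
s,d=snap('wrist','w8.png'); w=wcam(s,d); print(s['tcp_pos'])
np.savez('w8.npz',**w)
E
```

```text
[ 0.59999162 -0.21634049  0.17605663]
```

View pics/w8.png

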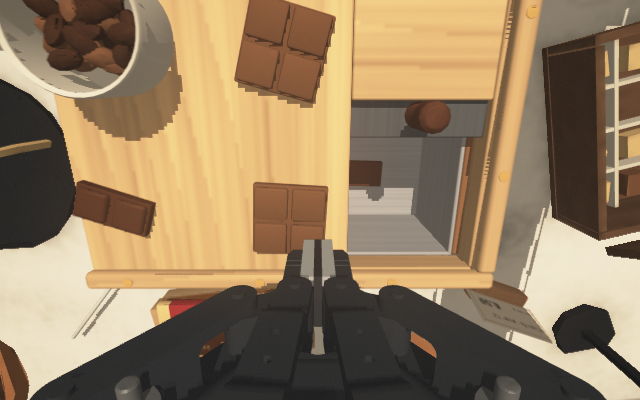

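Square a now lies square to the board at about (290,219), with its front edge 20 px short of the opening. I measure its rear edge so I can push from behind.

```bash
python3 - <<'E'
from h import *
np.set_printoptions(precision=4,suppress=True)
w=dict(np.load('w8.npz'))
for n,p in dict(A=[(253,183),(328,186),(326,255),(253,252)],sB=[(80,181),(156,207),(150,237),(73,214)]).items():
    a=np.array([ray(w,*q,.125)[:2] for q in p]); print(n,a.tolist(),a.mean(0))
E
```

```text
A [[0.5763660528239056, -0.25759991872513455], [0.5771924867379535, -0.21116281820957647], [0.6244644056636093, -0.21094065018542102], [0.6234228876478847, -0.2592409235416817]] [ 0.6004 -0.2347]
sB [[0.5776030797195426, -0.36442446482461405], [0.5934816454104137, -0.3195325035465024], [0.6142439278063236, -0.32596587519318226], [0.5994484319645877, -0.3730230053114873]] [ 0.5962 -0.3457]
```

drive_tool(slide=[[0, -0.033, 0], [0, -0.033, 0], [0, 0, -0.025], [0, 0, -0.022], [0, 0, -0.008]], spin=[0, 0, 0, 0, 0])

```text
clock: 10.95
tcp_pos: [0.5976, -0.2819, 0.1151]
ee_rot: [-0.002, -0.011, 1.0, 0.001]
force: [-8.4, 7.8, 17.7]
width: -0.0004
```

drive_tool(slide=[[0, 0, -0.003], [0, 0.006, 0], [0, 0.01, 0], [0, 0.012, 0], [0, 0.012, 0]], spin=[0, 0, 0, 0, 0])

```text
clock: 11.45
tcp_pos: [0.5993, -0.2412, 0.1152]
ee_rot: [0.0, -0.012, 1.0, -0.0]
force: [0.7, -2.1, 2.9]
width: 0.0001
```

drive_tool(slide=[[0, 0.006, 0.004], [0, 0.012, 0], [0, 0.012, 0], [0, 0.01, 0], [0, 0.006, 0]], spin=[0, 0, 0, 0, 0])

```text
clock: 11.95
tcp_pos: [0.5991, -0.1948, 0.1185]
ee_rot: [-0.0, -0.012, 1.0, 0.0]
force: [-0.0, 0.9, -1.2]
width: -0.0003
```

drive_tool(slide=[[0, -0.01, 0.02], [0, -0.03, 0.03], [0, -0.03, 0.01]], spin=[0, 0, 0])

```text
clock: 12.25
tcp_pos: [0.6002, -0.2667, 0.1827]
ee_rot: [0.002, -0.012, 1.0, -0.001]
force: [0.4, 0.7, 1.3]
width: 0.0003
```

```bash
python3 - <<'E'
from h import *
s,d=snap('wrist','w9.png'); w=wcam(s,d); print(s['tcp_pos'])
np.savez('w9.npz',**w)
E
```

```text
[ 0.60022106 -0.2666787   0.18269345]
```

View pics/w9.png

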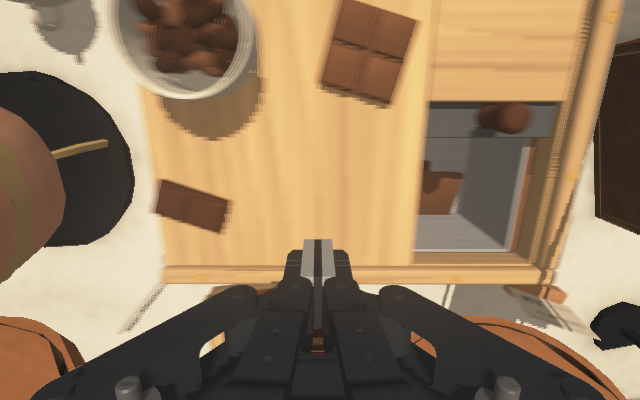

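Square a is in the pan, at about (440,190). Strip b, at (193,206), is next: I press on its front half and drag.

drive_tool(slide=[[0, -0.03, 0], [0, -0.03, -0.01], [-0.001, -0.009, -0.02], [0, 0, -0.018], [0, 0, -0.006]], spin=[0, 0, 0, 0, 0])

```text
clock: 12.8
tcp_pos: [0.5973, -0.3358, 0.1251]
ee_rot: [-0.001, -0.011, 1.0, -0.001]
force: [-8.4, 5.6, 21.4]
width: 0.0001
```

drive_tool(slide=[[0, 0, -0.003], [0, 0, 0]], spin=[0, 0])

```text
clock: 13.0
tcp_pos: [0.5976, -0.3358, 0.1252]
ee_rot: [0.0, -0.012, 1.0, -0.001]
force: [-6.6, 1.2, 10.8]
width: -0.0002
```

drive_tool(slide=[[0, 0.006, 0.0007], [0, 0.01, 0], [0, 0.012, 0], [0, 0.014, 0], [0, 0.014, 0]], spin=[0, 0, 0, 0, 0])

```text
clock: 13.5
tcp_pos: [0.5988, -0.28, 0.1252]
ee_rot: [0.002, -0.011, 1.0, -0.002]
force: [0.7, -3.1, 6.4]
width: -0.0
```

drive_tool(slide=[[0, 0.014, 0], [0, 0.014, 0], [0, 0.014, 0], [0, 0.01, 0], [0, 0.005, 0]], spin=[0, 0, 0, 0, 0])

```text
clock: 14.0
tcp_pos: [0.599, -0.2225, 0.1252]
ee_rot: [0.002, -0.012, 1.0, -0.002]
force: [0.5, -3.2, 5.6]
width: -0.0001
```

drive_tool(slide=[[0, 0, 0.01], [0, 0, 0.03], [0, 0, 0.01]], spin=[0, 0, 0])

```text
clock: 14.3
tcp_pos: [0.599, -0.2224, 0.1761]
ee_rot: [0.002, -0.012, 1.0, -0.001]
force: [0.9, -1.1, 1.0]
width: 0.0001
```

```bash
python3 - <<'E'
from h import *
s,d=snap('wrist','w10.png'); w=wcam(s,d); print(s['tcp_pos'])
np.savez('w10.npz',**w)
E
```

```text
[ 0.59902524 -0.22244096  0.17609339]
```

View pics/w10.png

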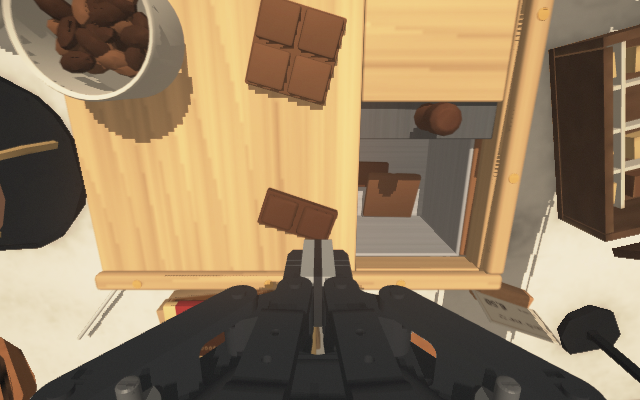

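Strip b came along without turning, at about (298,215). I measure it for the push from behind.

```bash
python3 - <<'E'
from h import *
np.set_printoptions(precision=4,suppress=True)
w=dict(np.load('w10.npz'))
for n,p in dict(sB=[(269,189),(338,211),(328,241),(258,218)],B=[(265,-5),(348,17),(324,106),(246,83)]).items():
    a=np.array([ray(w,*q,.125)[:2] for q in p]); print(n,a.tolist(),a.mean(0))
print(ray(w,355,262,.115))
E
```

```text
sB [[0.5790386298706974, -0.2539105758682423], [0.5924969762323744, -0.21039854498005153], [0.6133931778775442, -0.21606796738063255], [0.5984426128420743, -0.2613406469098828]] [ 0.5958 -0.2354]
B [[0.47312913195343825, -0.25383621545889906], [0.48246690409880577, -0.20962874055573497], [0.528601173641448, -0.22114829493968338], [0.5171065585492449, -0.26564773343890136]] [ 0.5003 -0.2376]
[ 0.6336 -0.1961  0.115 ]
```

drive_tool(slide=[[-0.002, -0.031, 0], [-0.003, -0.031, 0], [0, 0, -0.025], [0, 0, -0.022], [0, 0, -0.007]], spin=[0, 0, 0, 0, 0])

```text
clock: 14.85
tcp_pos: [0.5916, -0.2838, 0.1152]
ee_rot: [-0.002, -0.011, 1.0, 0.001]
force: [-5.7, 6.2, 11.0]
width: -0.0004
```

drive_tool(slide=[[0, 0, 0], [0, 0.006, 0], [0, 0.01, 0], [0, 0.012, 0], [0, 0.012, 0]], spin=[0, 0, 0, 0, 0])

```text
clock: 15.35
tcp_pos: [0.5934, -0.2428, 0.119]
ee_rot: [0.0, -0.012, 1.0, 0.0]
force: [-0.6, -0.3, -0.0]
width: 0.0001
```

drive_tool(slide=[[0, 0.012, 0], [0, 0.012, 0], [0, 0.012, 0], [0, 0.01, 0], [0, 0.006, 0]], spin=[0, 0, 0, 0, 0])

```text
clock: 15.85
tcp_pos: [0.5932, -0.1909, 0.1184]
ee_rot: [-0.0, -0.012, 1.0, 0.0]
force: [0.3, -0.6, -0.3]
width: 0.0001
```

drive_tool(slide=[[0, -0.01, 0.02], [-0.02, -0.02, 0.03], [-0.03, -0.01, 0.01]], spin=[0, 0, 0])

```text
clock: 16.15
tcp_pos: [0.5439, -0.2332, 0.1811]
ee_rot: [0.001, -0.012, 1.0, -0.001]
force: [-0.1, 0.3, 0.8]
width: -0.0002
```

```bash
python3 - <<'E'
from h import *
s,d=snap('wrist','w11.png'); w=wcam(s,d); print(s['tcp_pos'])
np.savez('w11.npz',**w)
E
```

```text
[ 0.54386009 -0.23318011  0.18107689]
```

View pics/w11.png

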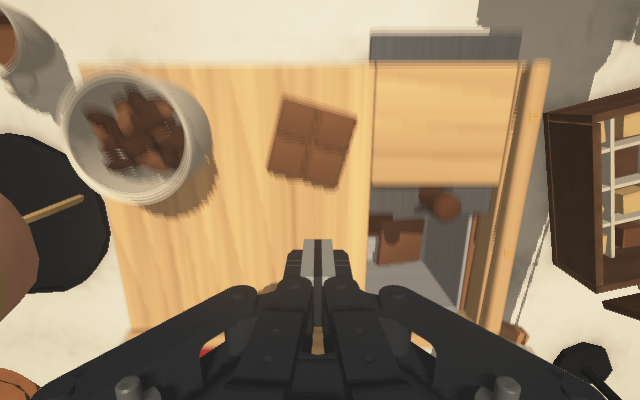

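The board no longer shows strip b. Only square b is left, at (312,140). I drag it away from the robot first and then push it left.

drive_tool(slide=[[-0.02, -0.004, 0], [-0.022, 0, -0.02], [0, 0, -0.02], [0, 0, -0.012], [0, 0, -0.001]], spin=[0, 0, 0, 0, 0])

```text
clock: 16.7
tcp_pos: [0.5011, -0.2362, 0.1252]
ee_rot: [-0.0, -0.012, 1.0, -0.0]
force: [-0.1, 0.1, 0.5]
width: 0.0002
```

drive_tool(slide=[[0, 0, -0.002], [0, 0, 0]], spin=[0, 0])

```text
clock: 16.9
tcp_pos: [0.5015, -0.2362, 0.1247]
ee_rot: [0.0, -0.012, 1.0, -0.0]
force: [-2.6, 1.0, 4.3]
width: 0.0
```

drive_tool(slide=[[0.006, 0, -0.0005], [0.01, 0, 0], [0.012, 0, 0], [0.014, 0, 0], [0.014, 0, 0]], spin=[0, 0, 0, 0, 0])

```text
clock: 17.4
tcp_pos: [0.5577, -0.2368, 0.1247]
ee_rot: [-0.0, -0.012, 1.0, -0.001]
force: [-4.8, 0.7, 7.9]
width: 0.0002
```

drive_tool(slide=[[0.014, 0, 0], [0.014, 0, 0], [0.01, 0, 0], [0.004, 0, 0], [0, 0, 0.01]], spin=[0, 0, 0, 0, 0])

```text
clock: 17.9
tcp_pos: [0.5992, -0.2358, 0.1317]
ee_rot: [-0.001, -0.012, 1.0, 0.0]
force: [-0.7, -0.5, -0.7]
width: -0.0001
```

drive_tool(slide=[[0, 0, 0.03], [0, 0, 0.01]], spin=[0, 0])

```text
clock: 18.1
tcp_pos: [0.6003, -0.2365, 0.1765]
ee_rot: [0.002, -0.012, 1.0, -0.001]
force: [0.6, -0.9, 1.1]
width: 0.0002
```

```bash
python3 - <<'E'
from h import *
s,d=snap('wrist','w12.png'); w=wcam(s,d); print(s['tcp_pos'])
np.savez('w12.npz',**w)
E
```

```text
[ 0.60030927 -0.23650615  0.17650394]
```

View pics/w12.png

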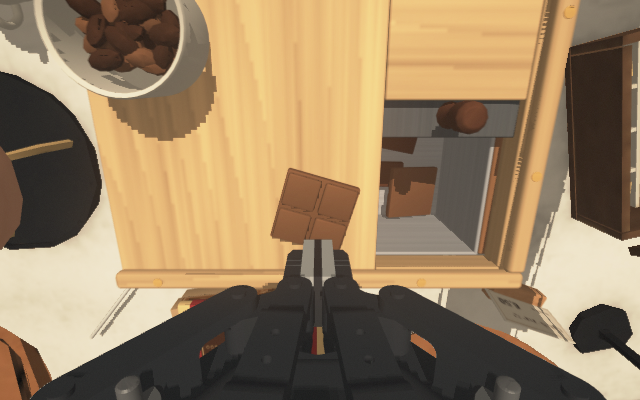

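Square b now lies at about (316,210). Three pieces show in the pan, at (400,143), (391,175) and (412,190).

```bash
python3 - <<'E'
from h import *
np.set_printoptions(precision=4,suppress=True)
w=dict(np.load('w12.npz'))
a=np.array([ray(w,*q,.125)[:2] for q in [(290,168),(360,187),(271,236)]]); print(a,a[1:].mean(0))
E
```

```text
[[ 0.5668 -0.2549]
 [ 0.5778 -0.2114]
 [ 0.6122 -0.2674]] [ 0.595  -0.2394]
```

drive_tool(slide=[[-0.002, -0.027, 0], [-0.002, -0.027, 0], [0, 0, -0.025], [0, 0, -0.022], [0, 0, -0.006]], spin=[0, 0, 0, 0, 0])

```text
clock: 18.65
tcp_pos: [0.5936, -0.2895, 0.1157]
ee_rot: [-0.003, -0.011, 1.0, 0.001]
force: [1.0, -0.0, 0.1]
width: 0.0002
```

drive_tool(slide=[[0, 0, 0], [0, 0.008, 0], [0, 0.012, 0], [0, 0.012, 0], [0, 0.012, 0]], spin=[0, 0, 0, 0, 0])

```text
clock: 19.15
tcp_pos: [0.5955, -0.2447, 0.1209]
ee_rot: [0.001, -0.012, 1.0, -0.0]
force: [0.0, -0.6, -0.3]
width: -0.0003
```

drive_tool(slide=[[0, 0.012, 0], [0, 0.012, 0], [0, 0.012, 0], [0, 0.012, 0], [0, 0.008, 0]], spin=[0, 0, 0, 0, 0])

```text
clock: 19.65
tcp_pos: [0.5952, -0.1888, 0.12]
ee_rot: [-0.0, -0.012, 1.0, 0.0]
force: [-0.3, -0.2, 0.9]
width: -0.0001
```

drive_tool(slide=[[0, -0.01, 0.02], [-0.02, -0.02, 0.03], [-0.02, 0.0, 0.03], [0, 0, 0]], spin=[0, 0, 0, 0])

```text
clock: 20.05
tcp_pos: [0.5555, -0.2214, 0.2064]
ee_rot: [0.004, -0.011, 1.0, -0.001]
force: [0.2, -0.1, 0.9]
width: -0.0
```

```bash
python3 - <<'E'
from h import *
s,d=snap('wrist','w13.png'); w=wcam(s,d); print(s['tcp_pos'])
np.savez('w13.npz',**w)
s,d=snap('scene','s13.png'); snap('side','d13.png')
a=cv2.imread('pics/s13.png')[135:290,250:400]; b=cv2.imread('pics/d13.png')[140:290,250:420]
a=cv2.resize(a,(390,403));b=cv2.resize(b,(400,353)); c=np.zeros((403,790,3),np.uint8); c[:,:390]=a; c[:353,390:]=b; cv2.imwrite('pics/c13.png',c)
E
```

```text
[ 0.5554924  -0.22135698  0.20641314]
```

View pics/w13.png

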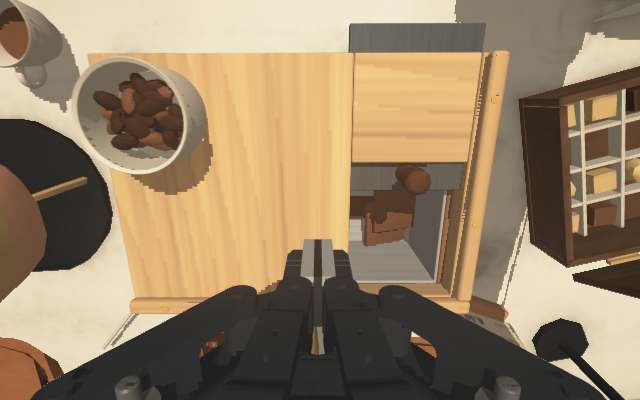

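View pics/c13.png

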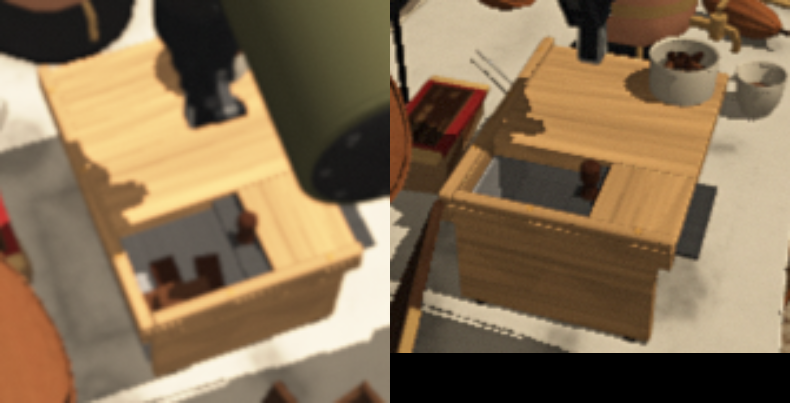

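The board is clear except for the dish: all four pieces are in the pan (wrist view around (388,210)) and the knob is at (412,179). Now I close the cover with the shut fingers on the near side of the knob.

drive_tool(slide=[[-0.03, 0.03, 0], [-0.035, 0.035, 0], [0, 0, -0.03], [0, 0, -0.03], [0, 0, -0.01]], spin=[0, 0, 0, 0, 0])

```text
clock: 20.7
tcp_pos: [0.4882, -0.1541, 0.1255]
ee_rot: [-0.003, -0.012, 1.0, 0.001]
force: [-0.3, -0.7, -0.5]
width: 0.0003
```

drive_tool(slide=[[0, 0, -0.004], [0, 0, 0]], spin=[0, 0])

```text
clock: 20.9
tcp_pos: [0.4903, -0.1553, 0.1259]
ee_rot: [-0.001, -0.012, 1.0, -0.0]
force: [-0.3, -0.5, 0.4]
width: 0.0003
```

```bash
python3 - <<'E'
from h import *
s,d=snap('wrist','w14.png'); print(s['tcp_pos'])
E
```

```text
[ 0.4903201  -0.15530764  0.12587173]
```

View pics/w14.png

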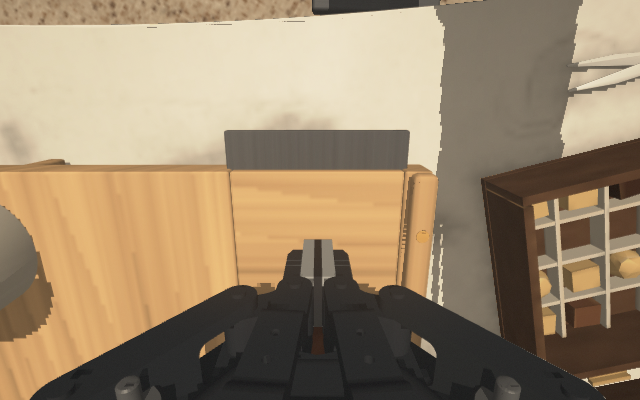

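The knob is hidden behind the fingers; the cover's tail sticks out at rows 130-170. I raise slightly and push towards +x.

drive_tool(slide=[[0, 0, 0.005], [0.012, 0, 0], [0.012, 0, 0], [0.014, 0, 0], [0.014, 0.001, 0]], spin=[0, 0, 0, 0, 0])

```text
clock: 21.45
tcp_pos: [0.5429, -0.1546, 0.1326]
ee_rot: [0.0, -0.011, 1.0, -0.0]
force: [-2.0, -1.4, 0.4]
width: 0.0001
```

drive_tool(slide=[[0.012, 0, 0], [0.012, 0.001, 0], [0.01, 0, 0], [0.006, 0, 0]], spin=[0, 0, 0, 0])

```text
clock: 21.85
tcp_pos: [0.583, -0.1533, 0.1318]
ee_rot: [0.0, -0.012, 1.0, -0.0]
force: [-2.0, 0.1, 0.8]
width: 0.0
```

drive_tool(slide=[[0.006, 0, 0], [0.005, 0, 0], [0.003, 0, 0]], spin=[0, 0, 0])

```text
clock: 22.15
tcp_pos: [0.5965, -0.153, 0.1311]
ee_rot: [0.0, -0.012, 1.0, 0.0]
force: [-1.9, 0.3, 1.7]
width: -0.0
```

drive_tool(slide=[[0.003, 0, 0], [0.002, 0, 0], [0.001, 0, 0]], spin=[0, 0, 0])

```text
clock: 22.45
tcp_pos: [0.6023, -0.153, 0.131]
ee_rot: [0.0, -0.012, 1.0, 0.0]
force: [-1.0, -0.2, 1.2]
width: 0.0001
```

drive_tool(slide=[[0.002, 0, 0], [0.001, 0, 0]], spin=[0, 0])

```text
clock: 22.65
tcp_pos: [0.6052, -0.153, 0.1309]
ee_rot: [-0.0, -0.012, 1.0, 0.0]
force: [-1.9, 0.9, 1.1]
width: 0.0003
```

drive_tool(slide=[[0.002, 0, 0], [0.002, 0, 0]], spin=[0, 0])

```text
clock: 22.85
tcp_pos: [0.6067, -0.1531, 0.1307]
ee_rot: [-0.003, -0.012, 1.0, 0.0]
force: [-16.6, 3.7, 7.1]
width: 0.0002
```

The stop is reached: 17 N with the motion halted. I back off, lift and check.

drive_tool(slide=[[0.0, 0, 0], [-0.01, 0, 0], [-0.02, 0, 0], [-0.01, -0.01, 0.04], [-0.03, -0.02, 0.04]], spin=[0, 0, 0, 0, 0])

```text
clock: 23.35
tcp_pos: [0.5409, -0.1813, 0.2074]
ee_rot: [-0.001, -0.012, 1.0, -0.0]
force: [0.5, -0.6, 1.3]
width: -0.0002
```

drive_tool(slide=[[-0.04, -0.02, 0.03], [-0.04, -0.02, 0.03], [-0.02, 0, 0], [0, 0, 0], [0, 0, 0]], spin=[0, 0, 0, 0, 0])

```text
clock: 23.85
tcp_pos: [0.4471, -0.2188, 0.264]
ee_rot: [0.001, -0.011, 1.0, 0.0]
force: [0.8, 0.3, 0.1]
width: 0.0001
```

```bash
python3 - <<'E'
from h import *
s,d=snap('wrist','w15.png'); w=wcam(s,d); print(s['tcp_pos'],s['clock'],s['force'])
np.savez('w15.npz',**w)
s,d=snap('scene','s15.png'); s2,d2=snap('side','d15.png')
for n in ['scene','side','wrist']:
  for t in ['square_a','strip_a','bean_dish','tasting_cup','price_sign']: print(n,t,[(np.round(r['position'],3).tolist(),round(r['p'],2)) for r in ctrl.look_for(n,t)][:3])
a=cv2.imread('pics/s15.png')[135:290,250:400]; b=cv2.imread('pics/d15.png')[140:290,250:420]
a=cv2.resize(a,(390,403));b=cv2.resize(b,(400,353)); c=np.zeros((403,790,3),np.uint8); c[:,:390]=a; c[:353,390:]=b; cv2.imwrite('pics/c15.png',c)
E
```

```text
[ 0.44706232 -0.21878256  0.2639667 ] 23.85 [0.78712494 0.26129508 0.09867586]
scene square_a []
scene strip_a []
scene bean_dish [([0.497, -0.329, 0.143], 0.76)]
scene tasting_cup [([0.429, -0.501, 0.033], 0.66)]
scene price_sign [([0.726, -0.016, 0.017], 0.76), ([0.582, -0.157, 0.105], 0.74)]
side square_a []
side strip_a []
side bean_dish [([0.492, -0.318, 0.145], 0.61)]
side tasting_cup [([0.437, -0.48, 0.034], 0.84)]
side price_sign [([0.728, -0.014, 0.035], 0.81)]
wrist square_a [([0.494, -0.22, 0.117], 0.56)]
wrist strip_a []
wrist bean_dish [([0.493, -0.332, 0.144], 0.71)]
wrist tasting_cup [([0.543, -0.152, 0.11], 0.48)]
wrist price_sign [([0.718, -0.049, 0.022], 0.45)]
```

View pics/w15.png

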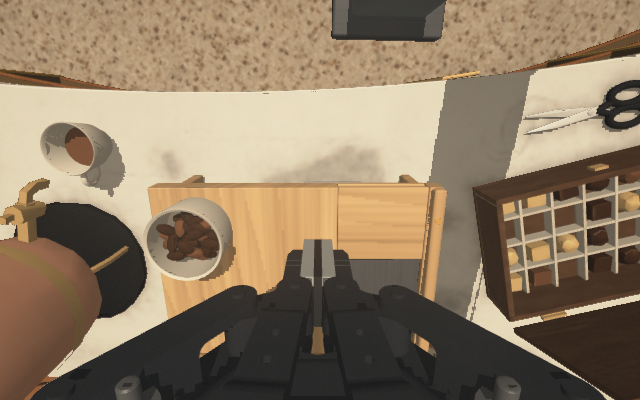

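View pics/c15.png

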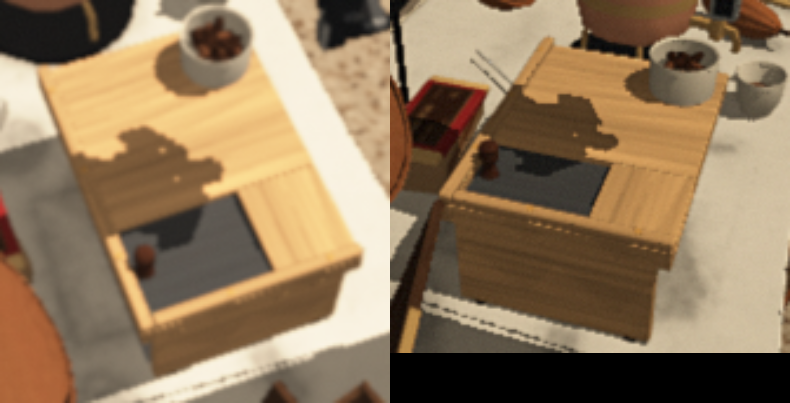

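The cover shows closed in both views, the tail no longer sticks out, and the board is clear. As a last check I compare the knob pixels with the first pictures, to be sure the cover is fully home.

```bash
python3 - <<'E'
import cv2,numpy as np
o=[]
for n,(x,y) in dict(s=(309,232),d=(296,206)).items():
    pre={'s':'scene0','d':'side0'}[n]
    A=cv2.imread(f'pics/{pre}.png');B=cv2.imread(f'pics/{n}15.png')
    t=A[y-12:y+12,x-8:x+8]; r=cv2.matchTemplate(B[y-25:y+25,x-25:x+25],t,cv2.TM_CCOEFF_NORMED); _,v,_,p=cv2.minMaxLoc(r); print(n,v,p[0]-17,p[1]-13)
    for I in (A,B): o.append(cv2.resize(I[y-30:y+30,x-35:x+35],(390,290),interpolation=cv2.INTER_CUBIC))
cv2.imwrite('pics/cmp.png',np.vstack([np.hstack(o[:2]),np.hstack(o[2:])]))
E
```

```text
s 0.5835678577423096 -2 0
d 0.6900525689125061 -3 0
```

View pics/cmp.png

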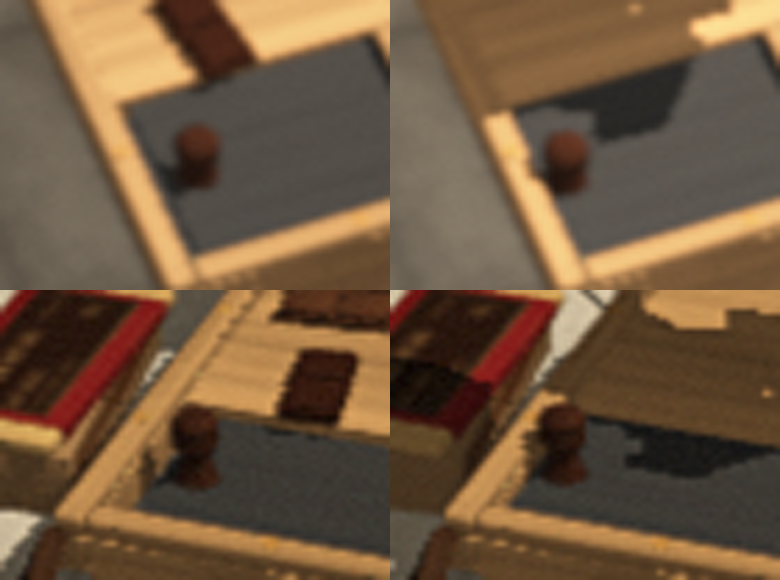

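```bash
python3 - <<'E'
from station import ctrl
print(ctrl.hand_in(), ctrl.sense()['clock'])
E
```

```text
the job is handed in; nothing more can be done
the job is handed in; nothing more can be done
```

I opened the cover fully by its knob, slid all four pieces of chocolate into the opening, and pushed the cover home again. The job was handed in at about 24 s on the robot's clock. No piece was lifted. I moved each one by light fingertip pressure from above, then pushed it in from behind; strip_a needed no push.

**Cover:**
- The opening push ended against the firm stop at about 59 N on the wrist.
- The closing push ended against the other stop at about 17 N.
- In the last pictures the knob stands 2–3 pixels closer to the back fence than in the first ones. It seems the cover was a few millimetres short of home at the start; I did not measure that.

**Chocolate:** The board is clear in the last pictures. I saw three pieces in the pan before the last push. After it the pile was seen in the pan, but I did not count four pieces separately.

**Things left alone:** The detector put the dish, cup and sign within about 5 mm of their first positions, which is within its error. The arm ended clear of everything.

**Check that disagreed:** The wrist camera's detector reported a "square" on the board (p 0.56), and a cup at the opening (p 0.48). The scene camera also gave a second price sign on the cover (p 0.74). The pictures show nothing there but shadow and the cover, so I took these as false.

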